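Close the split drill jig on the tube and latch it

TASK

Get the drill jig ready for drilling the carbon tube: slide the loose jaw up to the fixed one, drop the draw latch's claw over the keeper on top of the loose jaw, then swing the red lever down over centre until it lies fully home, so the latch holds the jaws tightly shut. Let go, and leave the other things on the bench where they are.

Things in the scene. Friction and masses are not known exactly. Their poses are not given: they have to be found in the camera images.
- jig: Fixture bolted to the bench: aluminium plate 150 x 315 x 12 mm, origin under its centre; x across, y along the slide, z up. On it the fixed jaw: pale blue block 110 wide, y -102 to -2 mm, top 72 mm up, V notch in its +y face. Two rails (x +-57 to 75, y 17 to 155 mm, tops 28 mm up) guide the loose jaw along y and hold its foot down. Two bush plates (x +-34 to 54, y -34 to 12 mm) reach 87 mm up.
- fixed_face (a point): Centre of the fixed jaw's V face, 42 mm above the bench; shut means jaw_face meets it. A black carbon tube, diameter 32 mm, lies across the jig in this V (jig x -95 to +135 mm) on two rests and never moves.
- jaw: The loose jaw: pale blue block 110 (x) x 90 (y) x 60 mm high with an aluminium foot 122 wide, 10 high, 0.7 to 0.95 kg, resting on the jig's plate (12 mm above the bench), axes as the jig's. Origin under its centre; V face at y -45, plain far end at y +45 mm. It starts 25 to 45 mm open; shut, its origin is at y +43 mm in the jig's frame.
- jaw_face (a point): Centre of the loose jaw's V face, which meets the fixed jaw.
- jaw_end (a point): Centre of the loose jaw's far end face, 42 mm above the bench: pushed here towards the jig's -y with 3 to 12 N it slides until it stops hard against the fixed jaw.
- keeper_seat (a point): On the loose jaw: centre of the claw's crossbar when hooked, 5 mm above the jaw's top, just behind (+y) the keeper. The keeper is a steel tongue 22 mm wide, 6 thick, top 94 mm above the bench, on the jaw's middle 20 mm from the V face; it leans 15 degrees to +y, so a bar pulled against it from behind is held down. Its rear top edge is 1 mm short (-y) of this point.
- latch_pivot (a point): Middle of the lever's pivot pin on top of the fixed jaw, parallel to the jig's x, 87 mm above the bench (jig frame 0, -32, 87 mm).
- latch_lever (a joint): Red lever's angle: 0 home, level, pointing to the jig's -y; 1.57 upright; 1.75 forward stop, leaning to +y. Grip 16 mm wide (x), 10 thick, 30 to 135 mm from the pivot. Stays where left; 1 to 3 N at its end moves it, up to 4 N in the last 0.8 rad when hooked, the springs resisting up to dead centre. The claw's pin is 24 mm from the pivot, 12 degrees behind (under) the grip: dead centre at 0.2.
- lever_end (a point): Middle of the red lever's end, 135 mm from the pivot.
- claw (a joint): Claw's angle on the lever, growing as its bar lifts; its elevation above the jig's +y is this minus the lever angle. Starts near its stop 2.95, laid back along the lever. Stiff pin: within 20 degrees of upright it stands where left, even with the lever fully forward; past 30 it falls by itself. With jaws shut and lever above 1.3 it falls behind the keeper, below 1.1 on top of it.
- claw_bar (a point): Centre of the claw's crossbar. The claw is a U: two 6 mm arms at x +-23 mm, one each side of the lever, and the crossbar (diameter 10, 74 mm long) 72.5 mm from the claw's pin. When it is up it stands against the lever's +y side.
- claw_spring (a joint): Stretch (m) of the springs in the claw's arms, 9 N per mm: 0 slack; 0.003 to 0.006 when hooked, jaws shut and lever home.
- deburrer: Screwdriver-like deburring tool, 160 mm, lying beyond the jig: bystander.
- offcut: Short standing piece of black tube, diameter 32, 55 mm high, beyond the jig: bystander.
- spanner: Spanner, 160 mm, lying on the robot's side of the jig: bystander.
- mallet: Hammer, 240 mm, lying to the left: bystander.
- bottle: Clear bottle with orange cap, 170 mm high: bystander.
- caliper: Caliper, 150 mm, lying to the right: bystander.
- bush_tray: Blue tray 110 x 100 x 32 mm holding brass bushes: bystander.
There are look-alikes about, which are no part of the job. Leave any green or pink look-alike of the jaw alone.

How it is judged:
By the outcome, as a careful person would: the job done as asked, in the order asked, and still so for the second after the job is handed in, with the robot touching nothing.
It also fails if it takes over 66 s, if anything falls off the work surface, if the arm or the gripper's body presses on something with over 40 N, if the wrist force passes 120 N, or if a joint passes its speed limit or range.

ROBOT

A 6-joint arm with a two-finger parallel gripper is mounted at the origin on the work surface. World frame = base frame: x ahead of the robot, y to its left, z up, the work surface at z = 0. Lengths are in m, angles in rad, forces in N, time in s.
With the tool pointing down it reaches from about 0.3 to 0.85 m from the base axis. Payload 5.4 kg.
Tool frame: the origin (TCP) lies at the very end of the fingers, on their centre line; the grasp point (between the pads) lies 19 mm behind it; z points along the fingers, y is the line along which they close (so a half turn about z gives the same grasp; the last joint's range is limited). The gripper opens to 85 mm and grips with 20 to 120 N. Pads are 22 mm wide; open, the fingers measure 114 mm over their backs; the gripper's body (76 mm by 85 mm) begins 54 mm behind the grasp point. The pads swing forward as they close: fully open they stand 13 mm farther back than shut.
Start: joints at [-1.399, 0.158, 1.597, -0, 1.386, -0.21], TCP at [0.214, -0.534, 0.231] pointing down, gripper open.
Joint ranges: [-2.91, 2.91], [-0.94, 2.29], [0.18, 2.7], [-1.29, 4.43], [0.17, 2.64], [-3, 3]. Speed limits (rad/s): [2.57, 2.57, 3.14, 3.14, 3.14, 3.14].

INTERFACE

Orientations are given as a rotation vector (axis times angle).
In Python, from station import monitor, viewer, job_done gives the robot as it stands.
- The arm moves only by the tool apply_moves, never from a script. Its argument "plan" is a list of rows, each a list of 6 numbers: the shift along the tool's x, y, z in mm, then the turn, a rotation vector about the tool's x, y, z in degrees. In form: [[x, y, z, wx, wy, wz], ...]. A call has exactly 10 rows; each row is the pose to reach, as a shift and turn from the pose commanded when the call began, along the tool's axes at that moment; what a row does not reach only later rows make up. A row lasts 1/8 s, in which the tool goes at most 62.5 mm and 10.7 degrees, less where a joint would pass 70% of its speed; a pose out of reach is approached as far as the arm can. A call with a gripper value outside its range is refused whole. "grip" is the opening in per cent of the stroke, from 0 (shut) to 100 (fully open), set as the call begins (left out, the last holds). The fingers move at their own pace and stop on an object; "grip_force" is the grip in N (left out, the last holds). Time passes only in rows, so rows that repeat a pose let the fingers close, or fill a call up. It gives the time, the measured TCP pose, the force, the opening and the grip force at its end, in the units of the state.
- monitor.observe(): the state, without advancing time (a new reading comes with each control period).
- viewer.capture(name): name is "scene" or "top"; returns a dict with "image" (480x640x3 uint8, blue, green, red), "K" (3x3 intrinsics, pixels), "k1" (the pictures are not rectified: a ray, as slopes to the right and down, at radius r is drawn at 1 + k1 r^2 times it, then the intrinsics apply), "R" (3x3) and "t" (3): a world point X has camera coordinates R X + t. Camera axes: x right, y down, z forward; pixel columns grow to the right and rows downward; lengths in m; the calibration is good to about 2 mm. A picture is of the moment at which its call begins. There is no depth.
- job_done(): hands the job in; it is judged then, once.
The state is a dict: "time": time; "qpos": joint angles; "qd": joint speeds; "effort": joint torques, N m; "tcp_pos": TCP position; "ee_rot": TCP orientation; "ft_force": force on the tool from outside, world axes, zero at the start; "torque": the same for the moment, N m; "opening": finger opening in m; "grasp_force": force on a finger pad.
Only numpy, scipy, OpenCV 4.12 (cv2) and the standard library are available. Lean on these libraries where they do the work, as an engineer would, in place of code of your own. Each camera call takes 0.05 s, during which the arm holds its last target. There are 200 camera calls.

## Working session

There is one attempt and no reset: what is moved stays moved. The work goes in short steps, Python scripts to look and compute and a tool call to move; the robot and the scene stay as the last step left them, time stands still between calls to the robot, and variables do not carry over. Pictures are saved under pics/ and viewed, at most 10 in all, crops included, and the job is handed in when it is done.

Besides the shell and the picture viewer there is one more tool, called after "Call:" by a JSON object that holds its "fn" and its "kwargs". apply_moves: Moves the arm, as the interface text tells. Its arguments: {"type":"object","properties":{"plan":{"type":"array","items":{"type":"array","items":{"type":"number"}}},"grip":{"type":"number"},"grip_force":{"type":"number"}},"required":["plan"]}

```bash
ls; mkdir -p pics
cat > cap.py <<'E'
import cv2,pickle,sys
from station import monitor,viewer
def cap(tag):
    d={}
    for n in("scene","top"):
        d[n]=viewer.capture(n); cv2.imwrite(f"pics/{tag}_{n}.png",d[n]["image"])
    pickle.dump(d,open(f"{tag}.pkl","wb")); return d
E
python3 - <<'E'
from cap import *
d=cap("a")
for n in d: print(n,d[n]["K"],d[n]["k1"],d[n]["R"],d[n]["t"])
print(monitor.observe())
E
```

```text
pics
scene [[479.64204098   0.         317.92530149]
 [  0.         479.64204098 246.6387734 ]
 [  0.           0.           1.        ]] -0.11850475576646566 [[ 0.4579482   0.88892808  0.00950347]
 [ 0.59033398 -0.29609407 -0.75088887]
 [-0.66467228  0.34947842 -0.6603602 ]] [-0.23678558 -0.25874277  1.43860391]
top [[485.30844415   0.         324.99530543]
 [  0.         485.30844415 241.69014865]
 [  0.           0.           1.        ]] -0.02730724723753142 [[ 0.027294   -0.99936222  0.02302571]
 [-0.99762486 -0.02868939 -0.0626223 ]
 [ 0.06324296 -0.02126181 -0.99777165]] [-0.04341444  0.53750214  1.34601502]
{'time': 0.1, 'qpos': array([-1.39909515e+00,  1.58972489e-01,  1.59809562e+00,  2.18655061e-05,
        1.38617475e+00, -2.10118297e-01]), 'qd': array([ 1.93640463e-04,  6.93989188e-04, -2.74617080e-03,  1.18293840e-03,
        6.14885023e-05,  1.13105714e-04]), 'effort': array([-2.26945826e-04, -3.96991825e+01, -3.32336962e+01, -2.98744508e-04,
        4.17985473e-03, -8.09411972e-06]), 'tcp_pos': array([ 0.21413557, -0.53307337,  0.2304283 ]), 'ee_rot': array([-3.08289793e+00, -5.95804849e-01, -8.34954657e-05]), 'ft_force': array([-0.06260483,  0.71037862,  0.080121  ]), 'torque': array([-0.02227632,  0.01834277, -0.03265822]), 'grasp_force': 0.0, 'opening': 0.08550352800388064}
```

View pics/a_scene.png

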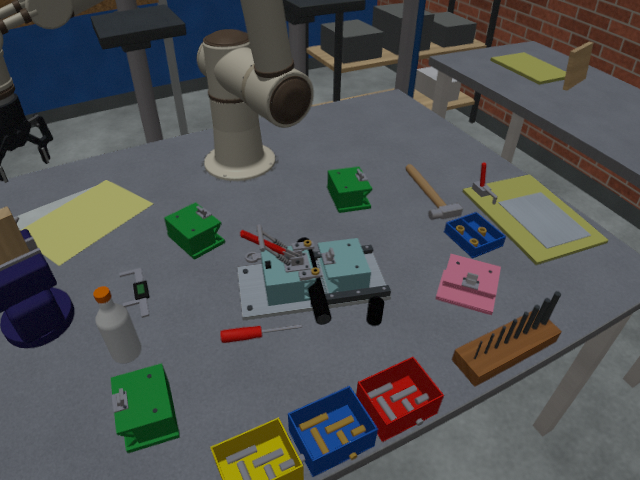

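View pics/a_top.png

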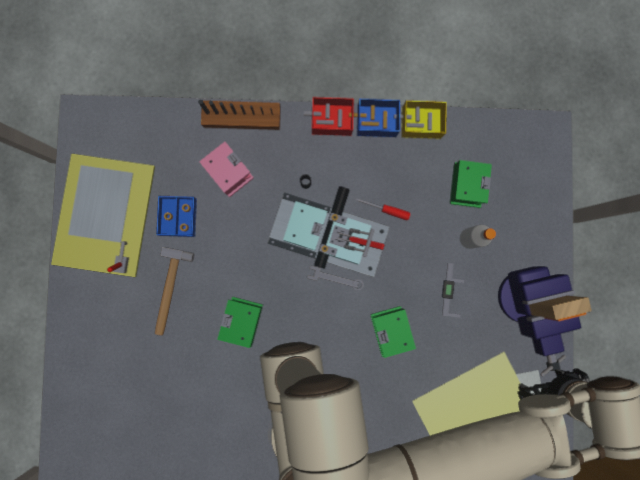

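Run:
```python
import cv2,numpy as np
a=cv2.imread("pics/a_scene.png")[210:330,220:400]; b=cv2.imread("pics/a_top.png")[180:290,255:400]
a=cv2.resize(a,(720,480),interpolation=cv2.INTER_CUBIC);cv2.imwrite("pics/c1.png",a)
b=cv2.resize(b,(725,550),interpolation=cv2.INTER_CUBIC);cv2.imwrite("pics/c2.png",b)
```

```text
(no output)
```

View pics/c1.png

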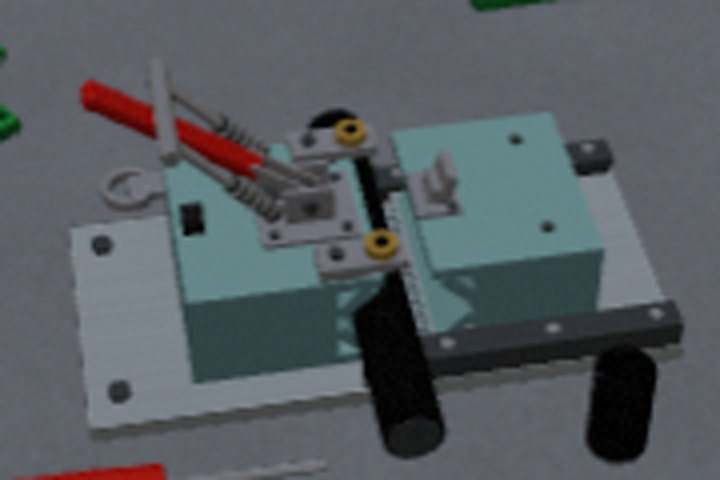

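View pics/c2.png

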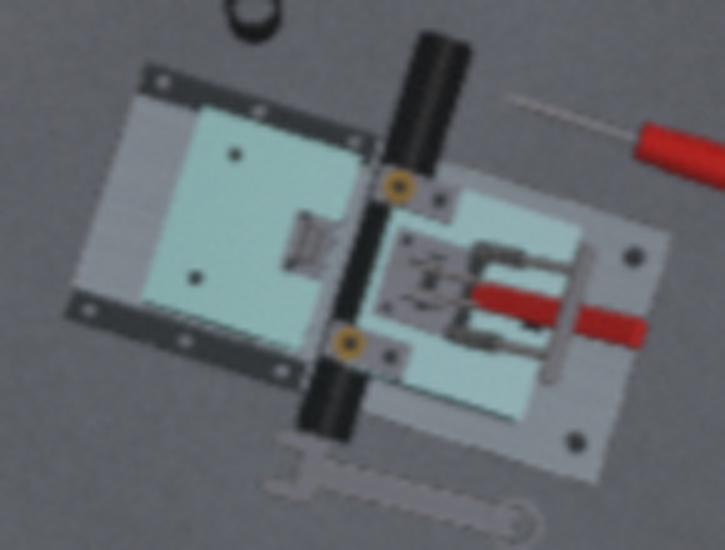

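```bash
cat > geo.py <<'E'
import numpy as np,cv2
def ray(c,uv):
    D=np.array([c["k1"],0,0,0,0.])
    s=cv2.undistortPoints(np.array([[uv]],float),c["K"],D)[0,0]
    R,t=np.array(c["R"]),np.array(c["t"]); return -R.T@t,R.T@np.array([s[0],s[1],1])
def plane(c,uv,z):
    o,d=ray(c,uv); return o+d*(z-o[2])/d[2]
def tri(c1,u1,c2,u2):
    o1,d1=ray(c1,u1);o2,d2=ray(c2,u2)
    s=np.linalg.lstsq(np.c_[d1,-d2],o2-o1,rcond=None)[0]
    p,q=o1+s[0]*d1,o2+s[1]*d2; return (p+q)/2,np.linalg.norm(p-q)*1e3
def T(p): return (255+p[0]/5-.4,180+p[1]/5-.4)
def S(p): return (220+p[0]/4-.4,210+p[1]/4-.4)
E
python3 - <<'E'
from geo import *; import pickle
np.set_printoptions(precision=4,suppress=True)
d=pickle.load(open("a.pkl","rb"));t,s=d["top"],d["scene"]
W=[];J=[]
for p,z,j in [((668,235),.012,(.075,-.1575)),((598,482),.012,(-.075,-.1575)),((147,65),.028,(.075,.155)),((65,318),.028,(-.075,.155))]:
    W.append(plane(t,T(p),z)[:2]);J.append(j)
W=np.array(W);J=np.array(J);Wc=W.mean(0);Jc=J.mean(0)
z=((W-Wc)@[1,1j])@np.conj((J-Jc)@[1,1j]);th=np.angle(z)
R=np.array([[np.cos(th),-np.sin(th)],[np.sin(th),np.cos(th)]]);o=Wc-R@Jc
print("yaw",th,"o",o);print((W-o-J@R.T)*1e3)
np.savez("jig.npz",th=th,o=o,R=R)
def sh(n,a,b):
    P,e=tri(t,T(a),s,S(b)); print(n,P,"gap mm %.1f"%e,"jig mm",(R.T@(P[:2]-o))*1e3)
sh("bush+",(399,186),(381,242));sh("bush-",(349,343),(350,131))
sh("leverend",(645,333),(88,96))
sh("bar+",(588,248),(170,155));sh("bar-",(549,380),(156,63))
sh("jawhole+",(235,154),(548,227));sh("jawhole-",(195,278),(515,139))
# jaw far end edge top z=.072+...
for p in [(205,108),(145,300)]:
  P=plane(t,T(p),.072);print(P,(R.T@(P[:2]-o))*1e3)
E
```

```text
yaw -0.27312441111821656 o [ 0.5589 -0.0374]
[[-1.7678  2.7809]
 [ 1.8852 -0.8059]
 [-0.6745 -1.1886]
 [ 0.5572 -0.7864]]
bush+ [ 0.6015 -0.0507  0.0854] gap mm 1.1 jig mm [44.5878 -1.3879]
bush- [ 0.5166 -0.0263  0.0842] gap mm 1.0 jig mm [-43.7233  -0.7019]
leverend [ 0.5223 -0.1712  0.1671] gap mm 2.3 jig mm [   0.8986 -138.7703]
bar+ [ 0.5649 -0.1451  0.1524] gap mm 1.3 jig mm [  34.8793 -102.1214]
bar- [ 0.4976 -0.1259  0.1533] gap mm 0.2 jig mm [ -35.1654 -101.8313]
jawhole+ [0.6178 0.0381 0.0717] gap mm 0.9 jig mm [36.3953 88.5241]
jawhole- [0.5499 0.0575 0.0717] gap mm 0.9 jig mm [-34.2339  88.9371]
[0.6426 0.0554 0.072 ] [ 55.5395 111.9109]
[0.5375 0.0844 0.072 ] [-53.476  111.5013]
```

```bash
cat >> geo.py <<'E'
from scipy.spatial.transform import Rotation as Ro
def goal(x,y,z):
    """TCP to jig coords mm, tool down, tool x = jig y: shift (mm) and turn (deg) in tool axes; now in jig coords"""
    from station import monitor
    j=np.load("jig.npz");s=monitor.observe();R0=Ro.from_rotvec(s["ee_rot"])
    p=np.r_[j["o"]+j["R"]@[x/1e3,y/1e3],z/1e3]
    X=np.r_[j["R"][:,1],0];Y=np.r_[j["R"][:,0],0]
    Rt=Ro.from_matrix(np.c_[X,Y,[0,0,-1]])
    print("shift",R0.inv().apply(p-s["tcp_pos"])*1e3,"turn",(R0.inv()*Rt).as_rotvec(degrees=True))
    print("now jig",np.r_[j["R"].T@(s["tcp_pos"][:2]-j["o"]),s["tcp_pos"][2]]*1e3,"f jig",np.r_[j["R"].T@s["ft_force"][:2],s["ft_force"][2]],"open",s["opening"],"t",s["time"])
E
python3 -c "
from geo import *
goal(0,150,250)"
```

```text
shift [ 596.00525201 -450.53866063  -18.62894798] turn [ -0.07609386  -0.06166854 -52.47469847]
now jig [-198.26746173 -570.32030728  230.42830167] f jig [-0.25190273  0.66715977  0.080121  ] open 0.08550352800388064 t 0.1
```

Call:
{"fn": "apply_moves", "kwargs": {"plan": [[48,-36,-15,0,0,-5],[96,-72,-20,0,0,-10],[144,-108,-20,0,0,-15],[192,-144,-20,0,0,-20],[240,-180,-20,0,0,-25],[288,-216,-20,0,0,-30],[336,-252,-20,0,0,-35],[384,-288,-20,0,0,-40],[432,-324,-20,0,0,-45],[480,-360,-20,0,0,-52.5]], "grip": 0, "grip_force": 40}}

```text
time: 1.35
tcp_pos: [0.5261, -0.0187, 0.251]
ee_rot: [-2.499, -1.904, 0.0]
ft_force: [0.4, -0.7, 0.2]
opening: -0.0002
grasp_force: 0.0
```

```bash
python3 -c "
from geo import *
goal(0,145,42)"
```

```text
shift [135.76724127  37.30114146 208.95185486] turn [-0.01427896  0.01155579  0.26134027]
now jig [-36.6295053    9.10629699 250.98846242] f jig [ 0.59185163 -0.51428922  0.16044543] open -0.00023472399801380297 t 1.35
```

Call:
{"fn": "apply_moves", "kwargs": {"plan": [[50,14,0,0,0,0.3],[100,28,0,0,0,0.3],[136,37,10,0,0,0.3],[136,37,55,0,0,0.3],[136,37,105,0,0,0.3],[136,37,155,0,0,0.3],[136,37,190,0,0,0.3],[136,37,207,0,0,0.3],[136,37,209,0,0,0.3],[130,37,209,0,0,0.3]]}}

```text
time: 2.6
tcp_pos: [0.5975, 0.0946, 0.0439]
ee_rot: [2.506, 1.892, 0.003]
ft_force: [-0.3, -0.8, 0.8]
opening: -0.0002
grasp_force: 0.0
```

```bash
python3 -c "
from geo import *
from cap import *
cap('b')
goal(0,100,42)"
```

```text
shift [-36.83404521  -1.56123711   2.16137494] turn [ 0.1785275  -0.03108519 -0.30456059]
now jig [  1.75023191 136.82406453  44.18651531] f jig [ 0.77707464  0.93462248 -0.34934993] open 0.00014029471843408824 t 2.7
```

Call:
{"fn": "apply_moves", "kwargs": {"plan": [[-5,-1.5,0,0,0,0],[-10,-1.5,0,0,0,0],[-14,-1.5,0,0,0,0],[-18,-1.5,0,0,0,0],[-21,-1.5,0,0,0,0],[-24,-1.5,0,0,0,0],[-27,-1.5,0,0,0,0],[-30,-1.5,0,0,0,0],[-32,-1.5,0,0,0,0],[-34,-1.5,0,0,0,0]]}}

```text
time: 3.95
tcp_pos: [0.5857, 0.0625, 0.0426]
ee_rot: [2.508, 1.892, 0.002]
ft_force: [2.0, 4.9, 1.5]
opening: -0.0
grasp_force: 2.6
```

```bash
python3 -c "
from geo import *
goal(0,100,42)"
```

```text
shift [-3.45020598  1.12184718  0.58645509] turn [ 0.0389639  -0.04567785 -0.27379067]
now jig [ -1.10574807 103.45505999  42.58845019] f jig [0.58676703 5.24607331 1.53082725] open -6.917192150045942e-06 t 3.95
```

Contact force 5 N (sliding); continue gently to the hard stop.

Call:
{"fn": "apply_moves", "kwargs": {"plan": [[-1,0,0,0,0,0],[-2,0,0,0,0,0],[-3,0,0,0,0,0],[-4,0,0,0,0,0],[-4.5,0,0,0,0,0],[-5,0,0,0,0,0],[-5.5,0,0,0,0,0],[-6,0,0,0,0,0],[-6,0,0,0,0,0],[-6,0,0,0,0,0]]}}

```text
time: 5.2
tcp_pos: [0.5851, 0.0577, 0.0426]
ee_rot: [2.508, 1.892, 0.006]
ft_force: [5.9, 8.2, -1.5]
opening: 0.0001
grasp_force: 4.9
```

```bash
python3 -c "
from geo import *
goal(0,100,42)"
```

```text
shift [1.35596186 0.45668829 0.62622792] turn [ 0.15597963 -0.16700341 -0.28653066]
now jig [-0.46516587 98.64452548 42.6210215 ] f jig [ 3.42138119  9.52398629 -1.53068527] open 7.495482643224947e-05 t 5.2
```

Call:
{"fn": "apply_moves", "kwargs": {"plan": [[-0.5,0,0,0,0,0],[-1,0,0,0,0,0],[-1.5,0,0,0,0,0],[-2,0,0,0,0,0],[-2.5,0,0,0,0,0],[-3,0,0,0,0,0],[-3,0,0,0,0,0],[-3,0,0,0,0,0],[-3,0,0,0,0,0],[-3,0,0,0,0,0]]}}

```text
time: 6.45
tcp_pos: [0.5851, 0.0577, 0.0428]
ee_rot: [-2.507, -1.891, -0.014]
ft_force: [10.2, 19.5, -3.5]
opening: -0.0001
grasp_force: 10.7
```

```bash
python3 -c "
from geo import *
goal(0,100,42)"
```

```text
shift [1.38519624 0.3857476  0.78805341] turn [ 0.22913533 -0.46351366 -0.31061432]
now jig [-0.39639456 98.61060031 42.77526632] f jig [ 4.5479387  21.4852213  -3.46313763] open -7.43759898895571e-05 t 6.45
```

Call:
{"fn": "apply_moves", "kwargs": {"plan": [[10,0,0,0,0,0],[25,0,0,0,0,0],[25,0,-40,0,0,0],[25,0,-90,0,0,0],[25,0,-145,0,0,0],[25,0,-195,0,0,0],[0,0,-215,0,0,0],[-50,0,-215,0,0,0],[-105,0,-215,0,0,0],[-160,0,-215,0,0,0]]}}

```text
time: 7.7
tcp_pos: [0.5382, -0.1017, 0.2572]
ee_rot: [2.507, 1.893, -0.002]
ft_force: [1.3, 0.4, -0.2]
opening: 0.0002
grasp_force: 0.0
```

Call:
{"fn": "apply_moves", "kwargs": {"plan": [[-55,0,0,0,0,0],[-108,0,0,0,0,0],[-116,0,0,0,0,0],[-116,0,20,0,0,0],[-116,0,50,0,0,0],[-116,0,80,0,0,0],[-116,0,100,0,0,0],[-116,0,107,0,0,0],[-116,0,107,0,0,0],[-116,0,107,0,0,0]]}}

```text
time: 8.95
tcp_pos: [0.5079, -0.212, 0.1515]
ee_rot: [2.506, 1.891, 0.001]
ft_force: [0.7, 0.2, 0.3]
opening: -0.0
grasp_force: 0.0
```

```bash
python3 -c "
from geo import *
from cap import *
import cv2
d=cap('c')
goal(0,-155,150)
a=d['scene']['image'][180:330,200:400]; b=d['top']['image'][170:290,250:410]
cv2.imwrite('pics/c3.png',np.hstack([cv2.resize(a,(400,300),interpolation=2),cv2.resize(b,(400,300),interpolation=2)]))
"
```

```text
shift [27.07118465  1.91902092  1.38708381] turn [ 0.10232422  0.03885313 -0.27566365]
now jig [  -2.05173229 -182.06068688  151.40189198] f jig [0.77404837 0.18687642 0.61353866] open 7.136093364316207e-05 t 9.05
```

View pics/c3.png

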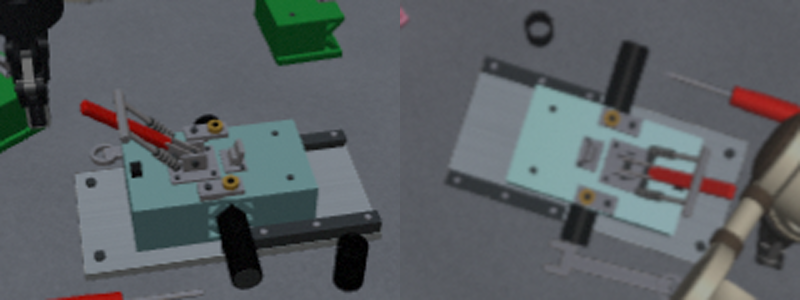

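Call:
{"fn": "apply_moves", "kwargs": {"plan": [[15,2,0,0,0,0],[26,2,0,0,0,0],[32,2,-6,0,0,0],[38,2,-12,0,0,0],[44,2,-19,0,0,0],[50,2,-25,0,0,0],[56,2,-31,0,0,0],[63,2,-36,0,0,0],[70,2,-40,0,0,0],[77,2,-43,0,0,0]]}}

```text
time: 10.3
tcp_pos: [0.5306, -0.1382, 0.1941]
ee_rot: [2.507, 1.892, 0.0]
ft_force: [0.5, -3.7, 1.6]
opening: 0.0
grasp_force: 1.4
```

Call:
{"fn": "apply_moves", "kwargs": {"plan": [[8,0,-3,0,0,0],[16,0,-4,0,0,0],[24,0,-5,0,0,0],[32,0,-5,0,0,0],[40,0,-4,0,0,0],[47,0,-4,0,0,0],[54,0,-3,0,0,0],[60,0,-3,0,0,0],[66,0,-2,0,0,0],[70,0,-1,0,0,0]]}}

```text
time: 11.55
tcp_pos: [0.5496, -0.0706, 0.1943]
ee_rot: [-2.508, -1.892, -0.0]
ft_force: [0.2, 0.3, 1.4]
opening: 0.0002
grasp_force: 0.6
```

```bash
python3 -c "
from geo import *
from cap import *
import cv2
d=cap('d')
goal(0,-25,195)
a=d['scene']['image'][150:300,220:420]; b=d['top']['image'][170:290,250:410]
cv2.imwrite('pics/c4.png',np.hstack([cv2.resize(a,(400,300),interpolation=2),cv2.resize(b,(400,300),interpolation=2)]))
"
```

```text
shift [ 9.34208688  0.13376601 -0.92962444] turn [-0.0210037  -0.02955063 -0.25102735]
now jig [-1.75035249e-01 -3.43409297e+01  1.94065614e+02] f jig [ 0.48367621 -0.46913486 -0.0615587 ] open -0.00018336927668160082 t 11.65
```

View pics/c4.png

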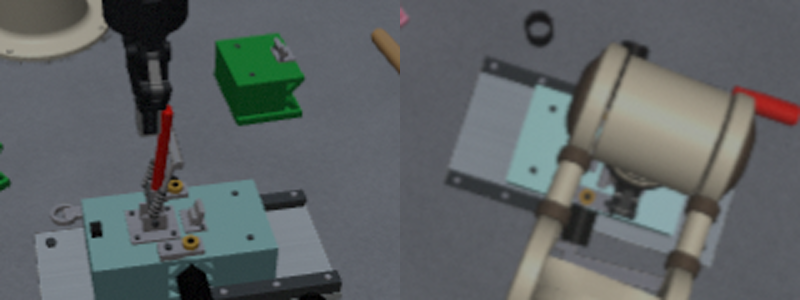

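Call:
{"fn": "apply_moves", "kwargs": {"plan": [[2,0,0,0,0,0],[4,0,0,0,0,0],[6,0,0,0,0,0],[7,0,0,0,0,0],[8,0,0,0,0,0],[9,0,0,0,0,0],[9.5,0,0,0,0,0],[10,0,0,0,0,0],[10,0,0,0,0,0],[10,0,0,0,0,0]]}}

```text
time: 12.9
tcp_pos: [0.5513, -0.0642, 0.1942]
ee_rot: [2.506, 1.89, -0.008]
ft_force: [-3.2, -10.5, -0.9]
opening: -0.0002
grasp_force: 5.7
```

```bash
python3 -c "
from geo import *
goal(0,-25,195)
"
```

```text
shift [ 2.85444443  0.03098754 -0.81440533] turn [-0.04699612  0.32816405 -0.31535845]
now jig [-4.73720113e-02 -2.78588464e+01  1.94201988e+02] f jig [ -0.26045916 -10.95646825  -0.86938436] open -0.00021415890078169093 t 12.9
```

Call:
{"fn": "apply_moves", "kwargs": {"plan": [[-15,0,0,0,0,0],[-35,0,0,0,0,0],[-55,0,0,0,8,0],[-55,0,0,0,16,0],[-55,0,0,0,24,0],[-55,0,0,0,30,0],[-55,0,0,0,30,0],[-55,0,0,0,30,0],[-55,0,0,0,30,0],[-55,0,0,0,30,0]]}}

```text
time: 14.15
tcp_pos: [0.5374, -0.1137, 0.1947]
ee_rot: [-2.207, -1.668, -0.591]
ft_force: [0.1, -0.6, 0.4]
opening: 0.0002
grasp_force: 0.0
```

Call:
{"fn": "apply_moves", "kwargs": {"plan": [[0,0,0,0,0,0],[0,0,0,0,0,0],[0,0,0,0,0,0],[0,0,0,0,0,0],[0,0,0,0,0,0],[5,0,11,0,0,0],[10,0,22,0,0,0],[15,0,33,0,0,0],[20,0,45,0,0,0],[20,0,45,0,0,0]], "grip": 70}}

```text
time: 15.4
tcp_pos: [0.5476, -0.0747, 0.1644]
ee_rot: [-2.206, -1.666, -0.59]
ft_force: [0.9, -0.3, 0.6]
opening: 0.0602
grasp_force: 0.0
```

```bash
python3 -c "
from geo import *
from cap import *
import cv2
d=cap('e')
goal(0,-13,159)
a=d['scene']['image'][150:300,220:420]; b=d['top']['image'][170:290,250:410]
cv2.imwrite('pics/c5.png',np.hstack([cv2.resize(a,(500,375),interpolation=2),cv2.resize(b,(300,375),interpolation=2)]))
"
```

```text
shift [20.21740926 -0.10687111 18.97361248] turn [  0.07022993 -29.99386968  -0.25388637]
now jig [-1.60576240e-02 -3.99951317e+01  1.65325791e+02] f jig [-0.3607098  -0.35179343  0.03360791] open 0.059906942130000376 t 15.5
```

View pics/c5.png

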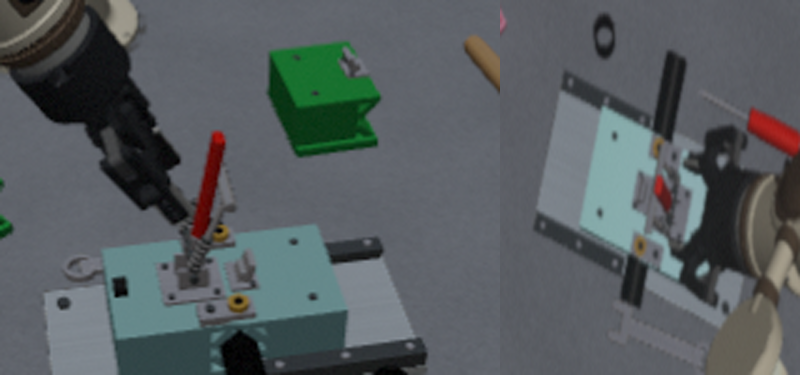

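Call:
{"fn": "apply_moves", "kwargs": {"plan": [[6,0,6,0,0,0],[12,0,12,0,0,0],[17,0,16,0,0,0],[20,0,19,0,0,0],[22,0,22,0,0,0],[24,0,25,0,0,0],[26,0,28,0,0,0],[28,0,31,0,0,0],[30,0,34,0,0,0],[32,0,35,0,0,0]]}}

```text
time: 16.75
tcp_pos: [0.5604, -0.0322, 0.1508]
ee_rot: [-2.208, -1.666, -0.591]
ft_force: [-0.2, -0.4, -0.1]
opening: 0.0597
grasp_force: 0.0
```

```bash
python3 -c "
from geo import *
from cap import *
import cv2
d=cap('f')
goal(0,-13,159)
a=d['scene']['image'][150:300,220:420]; b=d['top']['image'][170:290,250:410]
cv2.imwrite('pics/c6.png',np.hstack([cv2.resize(a,(500,375),interpolation=2),cv2.resize(b,(300,375),interpolation=2)]))
"
```

```text
shift [-11.92942913  -0.07525197 -16.05578229] turn [  0.07119118 -30.00407761  -0.25443439]
now jig [  0.15934085   5.35911742 151.06132849] f jig [ 0.72639045 -0.32313493  0.08682824] open 0.060154835267237756 t 16.85
```

View pics/c6.png

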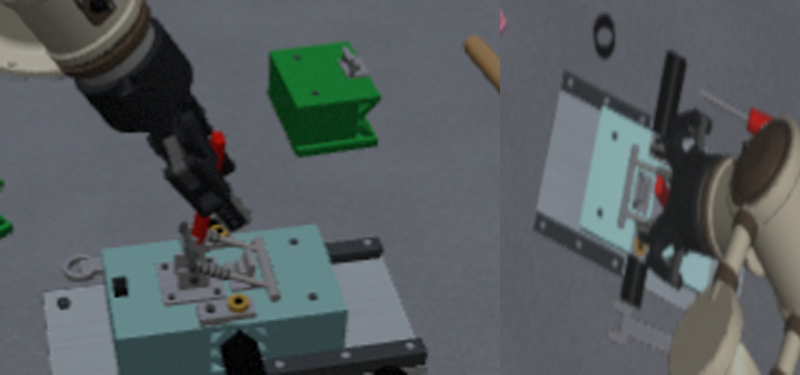

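Call:
{"fn": "apply_moves", "kwargs": {"plan": [[-10,0,-12,0,0,0],[-22,0,-25,0,0,0],[-32,0,-38,0,0,0],[-42,0,-58,0,0,0],[-52,0,-80,0,0,0],[-38,0,-105,0,-8,0],[-24,0,-128,0,-16,0],[-24,0,-128,0,-24,0],[-24,0,-128,0,-30,0],[-24,0,-128,0,-30,0]]}}

```text
time: 18.1
tcp_pos: [0.5375, -0.1133, 0.2509]
ee_rot: [2.506, 1.895, 0.002]
ft_force: [0.1, 0.6, 0.7]
opening: 0.0598
grasp_force: 0.0
```

```bash
python3 -c "
from geo import *
goal(0,25,255)
"
```

```text
shift [103.91482306  -0.17369077  -4.04831514] turn [ 0.04961821 -0.03168557 -0.15835265]
now jig [-1.09972928e-01 -7.89126564e+01  2.50894246e+02] f jig [-0.0665097   0.61734673  0.67043779] open 0.05977096343041906 t 18.1
```

Call:
{"fn": "apply_moves", "kwargs": {"plan": [[25,0,-4,0,0,0],[55,0,-4,0,0,0],[85,0,-4,0,0,0],[104,0,-4,0,0,0],[104,0,15,0,0,0],[104,0,35,0,0,0],[104,0,48,0,0,0],[104,0,51,0,0,0],[96,0,51,0,0,0],[89,0,51,0,0,0]], "grip": 0}}

```text
time: 19.35
tcp_pos: [0.5619, -0.0293, 0.1997]
ee_rot: [2.507, 1.891, 0.001]
ft_force: [0.9, 0.0, -0.7]
opening: -0.0001
grasp_force: 0.0
```

```bash
python3 -c "
from geo import *
goal(0,4,199)
"
```

```text
shift [-4.59888806 -0.73196564  0.7232896 ] turn [ 0.08831154  0.00849846 -0.28602755]
now jig [  0.75379973   8.5952868  199.72375276] f jig [ 0.83810612  0.28198338 -0.6989772 ] open -8.162899744218223e-05 t 19.35
```

Call:
{"fn": "apply_moves", "kwargs": {"plan": [[-9,-1,0,0,0,0],[-18,-1,-1,0,0,0],[-28,-1,-1,0,0,0],[-38,-1,0,0,0,0],[-48,-1,1,0,0,0],[-57,-1,3,0,0,0],[-65,-1,5,0,0,0],[-74,-1,8,0,0,0],[-83,-1,12,0,0,0],[-91,-1,16,0,0,0]]}}

```text
time: 20.6
tcp_pos: [0.5354, -0.1157, 0.1822]
ee_rot: [-2.507, -1.892, -0.001]
ft_force: [2.0, 3.7, 0.5]
opening: 0.0
grasp_force: 1.7
```

```bash
python3 -c "
from geo import *
from cap import *
import cv2
d=cap('g')
goal(0,-81,184)
a=d['scene']['image'][150:300,220:420]
cv2.imwrite('pics/c7.png',cv2.resize(a,(600,450),interpolation=2))
"
```

```text
shift [ 1.58064569  1.57257159 -1.89658754] turn [-0.06310773  0.03386985 -0.31824358]
now jig [ -1.58341743 -82.57300122 182.10608266] f jig [-0.01051497  0.87409512  1.00343441] open 0.0002578315292457483 t 20.7
```

View pics/c7.png

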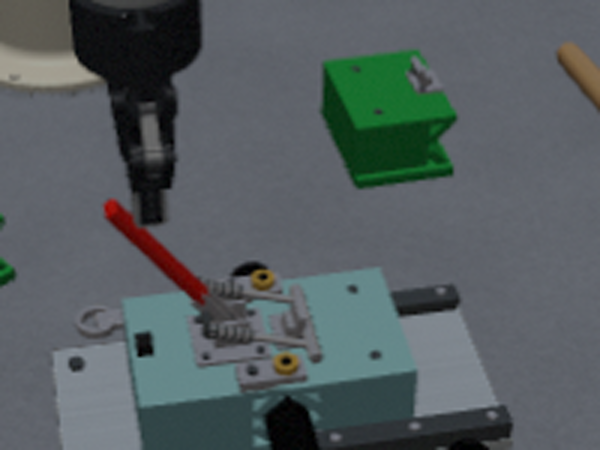

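Call:
{"fn": "apply_moves", "kwargs": {"plan": [[-7,1,4,0,0,0],[-13,1,8,0,0,0],[-19,1,13,0,0,0],[-24,1,19,0,0,0],[-29,1,25,0,0,0],[-33,1,31,0,0,0],[-37,1,37,0,0,0],[-41,1,43,0,0,0],[-44,1,49,0,0,0],[-46,1,54,0,0,0]]}}

```text
time: 21.95
tcp_pos: [0.524, -0.1604, 0.1284]
ee_rot: [2.508, 1.892, -0.0]
ft_force: [0.6, 0.0, 0.3]
opening: -0.0
grasp_force: 0.4
```

```bash
python3 -c "
from geo import *
goal(0,-137,89)
"
```

```text
shift [-9.11493212  0.49586983 39.35126303] turn [ 0.00140877  0.00378678 -0.27944465]
now jig [  -0.4523697  -127.8801547   128.35064879] f jig [0.62107805 0.18239711 0.30926535] open -2.4031163583686094e-05 t 21.95
```

Call:
{"fn": "apply_moves", "kwargs": {"plan": [[-2,0,6,0,0,0],[-4,0,12,0,0,0],[-6,0,18,0,0,0],[-7,0,23,0,0,0],[-8,0,28,0,0,0],[-8,0,32,0,0,0],[-9,0,35,0,0,0],[-9,0,37,0,0,0],[-9,0,38,0,0,0],[-9,0,38,0,0,0]]}}

```text
time: 23.2
tcp_pos: [0.5216, -0.1689, 0.0919]
ee_rot: [2.507, 1.893, -0.0]
ft_force: [-2.3, 2.6, 7.5]
opening: -0.0002
grasp_force: 3.2
```

```bash
python3 -c "
from geo import *
goal(0,-137,89)
"
```

```text
shift [-0.29418568  0.4096019   2.87822844] turn [-0.00790059  0.01143534 -0.26116127]
now jig [  -0.40785853 -136.70337683   91.87822585] f jig [-2.89185853  1.91882109  7.46738975] open -0.00019047034749521607 t 23.2
```

Call:
{"fn": "apply_moves", "kwargs": {"plan": [[0,0,1,0,0,0],[0,0,2,0,0,0],[0,0,3,0,0,0],[0,0,3,0,0,0],[0,0,3,0,0,0],[0,0,3,0,0,0],[0,0,3,0,0,0],[0,0,3,0,0,0],[0,0,3,0,0,0],[0,0,3,0,0,0]]}}

```text
time: 24.45
tcp_pos: [0.5219, -0.169, 0.0915]
ee_rot: [2.507, 1.893, -0.001]
ft_force: [-11.4, 4.8, 23.6]
opening: 0.0001
grasp_force: 11.9
```

```bash
python3 -c "
from geo import *
goal(0,-137,89)
"
```

```text
shift [-0.24550441  0.12954627  2.52051824] turn [-0.01271619  0.03357912 -0.23617058]
now jig [-1.27970787e-01 -1.36752488e+02  9.15204024e+01] f jig [-12.22851768   1.56663164  23.56616969] open 8.631481514422533e-05 t 24.45
```

Call:
{"fn": "apply_moves", "kwargs": {"plan": [[0,0,-10,0,0,0],[0,0,-30,0,0,0],[0,0,-60,0,0,0],[0,0,-100,0,0,0],[-40,0,-140,0,0,0],[-90,0,-160,0,0,0],[-140,0,-160,0,0,0],[-190,0,-160,0,0,0],[-220,0,-160,0,0,0],[-220,0,-160,0,0,0]]}}

```text
time: 25.7
tcp_pos: [0.4603, -0.3822, 0.2476]
ee_rot: [-2.511, -1.888, 0.0]
ft_force: [0.4, 0.4, -0.6]
opening: 0.0001
grasp_force: 0.0
```

```bash
python3 -c "
from geo import *
from cap import *
import cv2
d=cap('h')
a=d['scene']['image'][180:330,200:400]; b=d['top']['image'][170:290,250:410]
cv2.imwrite('pics/c8.png',np.hstack([cv2.resize(a,(400,300),interpolation=2),cv2.resize(b,(400,300),interpolation=2)]))
"
```

```text
(no output)
```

View pics/c8.png

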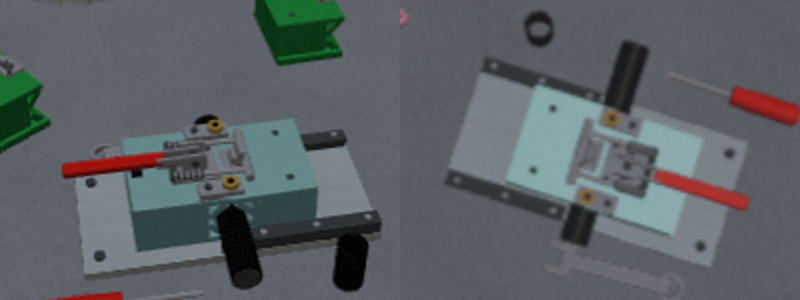

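The lever lies level: its end is at about (65,170) in the scene crop and (745,202) in the top crop. The crossbar sits behind the keeper at about (243,152) and (580,150), the jaws are shut, and the bystanders in view have not moved.

```bash
python3 -c "
from station import job_done
print(job_done())"
```

```text
the job is handed in; nothing more can be done
None
```

The drill jig is ready and handed in: the jaws are shut, the claw is hooked behind the keeper, the red lever is fully home, and the arm is clear of everything.

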